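Close up the cutting-board rack and turn its wing screw down

ROBOT

A 6-joint arm with a two-finger parallel gripper is mounted at the origin on the work surface. World frame = base frame: x ahead of the robot, y to its left, z up, the work surface at z = 0. Lengths are in m, angles in rad, forces in N, time in s.
With the tool pointing down it reaches from about 0.35 to 0.95 m from the base axis. Payload 17.4 kg.
Tool frame: the origin (TCP) lies midway between the tips of the shut fingers; the grasp point (between the pads) lies 19 mm behind it; z points along the fingers, y is the line along which they close (so a half turn about z gives the same grasp; the last joint's range is limited). The gripper opens to 93 mm and grips with 3 to 60 N. Pads are 15 mm wide; open, the fingers measure 128 mm over their backs; the gripper's body (75 mm by 188 mm) begins 65 mm behind the grasp point.
Start: joints at [-1.245, 0.116, 1.442, -0, 1.584, -0.038], TCP at [0.24, -0.631, 0.219] pointing down, gripper open.
Joint ranges: [-2.83, 2.83], [-0.83, 2.19], [0.07, 2.5], [-1.14, 4.28], [0.01, 3], [-2.97, 2.97]. Speed limits (rad/s): [1.89, 1.89, 2.22, 3.14, 3.14, 3.14].

INTERFACE

Orientations are given as a 3x3 rotation matrix whose columns are the frame's x, y, z axes.
In Python, from rig import readout, vision, sign_off gives the robot as it stands.
- The arm moves only by the shell command python3 -m crank 'ROWS' [FORCE]. ROWS is JSON, one flat list of numbers, 5 for each row, row after row: the closure in counts, from 0 (fully open) to 255 (shut), then the shift along the tool's x, y, z in cm, then the turn about the tool's z in rad. A call has 1 to 20 rows; each row shifts and turns the commanded pose from where the row before left it, along the tool's axes as they then stand; what a row does not reach is not made up. A row lasts 1/8 s, in which the tool goes at most 62.5 mm and 10.7 degrees, less where a joint would pass 70% of its speed; a pose out of reach is approached as far as the arm can. A call is refused whole if a number of a shift passes 6.25 or a number of a turn 0.188, either way. A call with a gripper value outside its range is refused whole. The fingers move at their own pace and stop on an object; FORCE is the grip in N (left out, the last holds). Time passes only in rows, so rows that do not move let the fingers close. It gives the time, the measured TCP pose, the force, the opening and the grip force at its end, in the units of the state.
- readout.get_state(): the state, without advancing time (a new reading comes with each control period).
- vision.grab_frame(name): name is "side" or "top"; returns the picture (400x640x3 uint8, red, green, blue); there is no depth.
- vision.calibration(name): a dict with "K" (3x3 intrinsics, pixels), "xyz" and "orientation" of the camera in the world. Camera axes: x right, y down, z forward; pixel columns grow to the right and rows downward; lengths in m; the calibration is good to about 2 mm. A picture is of the moment at which its call begins. calibration takes no time and is no camera call.
- sign_off(): hands the job in; it is judged then, once.
The state is a dict: "time_s": time; "joint_pos": joint angles; "joint_velocities": joint speeds; "joint_torque": joint torques, N m; "position": TCP position; "tool_rot": TCP orientation; "ft_force": force on the tool from outside, world axes, zero at the start; "moment": the same for the moment, N m; "finger_gap": finger opening in m; "grip_force": force on a finger pad.
Only numpy, scipy, OpenCV 4.12 (cv2) and the standard library are available. Lean on these libraries where they do the work, as an engineer would, in place of code of your own. Each camera call takes 0.05 s, during which the arm holds its last target. There are 200 camera calls.

TASK

On the rack with the three cutting boards, push the sliding wooden fence with your fingertips all the way home against the boards, and only then turn the loose wing screw on the block behind it clockwise (seen from above) with repeated fingertip strokes on its wings until it comes up against its stop. Do not grip, pinch or straddle the screw or the fence: only push them from the side; leave the boards standing in their slots and everything else on the shelf where it is. Finish with the fingers clear of everything.

Things in the scene. Friction and masses are not known exactly. Their poses are not given: they have to be found in the camera images.
- rack: Fixed wooden rack. Origin on the shelf, z up. Base 230 (x) x 300 (y, -130 to +170) x 18 mm high. Boards stand along x in slots at y = +70, +98, +124, between 30 x 10 mm pegs at x = +-90, tops at z = 73. A dark wooden block 56 (x) x 44 (y), top at z = 48, at x 0, y -85 carries the wing screw. The fence slides along y between block and boards.
- fence (a joint): Slide of the fence (m): 0 = fully drawn back, 0.060 = fully home, touching the nearest board's slot (hard stop). It grows as the fence moves along the rack's +y, towards the boards; starts at 0 to 0.030. About 2 N moves it and it stays where it is left.
- fence_face (a point): Middle of the top edge of the fence's outer face (away from the boards), 148 mm above the shelf; axes as the rack's, y towards the boards. The fence is an upright panel 120 (x) x 16 (y) x 128 mm high; this point is at rack y = -14 when fully back, +46 when home. A 12 mm rod, axis 34 mm above the shelf, runs from this face 195 mm in -y through the block and out beyond it.
- wing (a joint): Turn of the wing screw (rad), vertical axis: grows clockwise seen from above; hard stop at 6.283 (tight); starts at 0.6 to 2.6. It turns with about 0.03 N m of friction, stays where it is left and does not rise or sink.
- wing_top (a point): On the axis of the steel wing screw, level with the wing tops, 79 mm above the shelf (rack x 0, y -85); turns with the screw: x runs along the two wings, z up. 60 mm across; wings are upright plates 5 mm thick reaching 30 mm from the axis, from 55 mm up to 79 mm (outer half) or 71 mm (inner half) above the shelf; hub 20 mm across at its foot, 14 above. At the stop the wings lie along the rack's x.
- board1: Cutting board nearest the fence, plywood-coloured, 240 x 15 x 150 mm high, loose in its slot; origin at the middle of its underside, z up, x along its length.
- board2: Middle board, white plastic, 235 x 15 x 140 mm high, loose in its slot; origin as board1.
- board3: Far board, dark wood, 225 x 15 x 130 mm high, loose in its slot; origin as board1.
- bowls: Stack of stainless steel bowls, 170 mm across, 90 mm high; bystander; origin under its centre.
- sugar: White ceramic sugar pot, cover closed, 88 mm across, 103 mm high; bystander; origin under its centre.
- jar: Glass jar with steel cap, 76 mm across, 110 mm high; bystander; origin under its centre.
- lid: Grey hard silicone lid lying flat, 110 mm across, 28 mm high with its knob; bystander; origin under its centre.
- clip: Orange plastic bag clip lying flat, 104 x 22 x 14 mm; bystander; origin under its centre.
Things that resemble listed ones, but are neither listed nor needed, are in the scene too. Several things have the shape of the board1; the one meant has the colours described above. Several things have the shape of the board3; the one meant has the colours described above.

How it is judged:
By the outcome, as a careful person would: the job done as asked, in the order asked, and still so for the second after the job is handed in, with the robot touching nothing.
It also fails if it takes over 70 s, if anything falls off the work surface, if the arm or the gripper's body presses on something with over 40 N, if the wrist force passes 120 N, or if a joint passes its speed limit or range.

## Working session

There is one attempt and no reset: what is moved stays moved. The work goes in short steps, Python scripts to look and compute and a shell command to move; the robot and the scene stay as the last step left them, time stands still between calls to the robot, and variables do not carry over. Pictures are saved under pics/ and viewed, at most 10 in all, crops included, and the job is handed in when it is done.

```bash
mkdir -p pics; ls; python3 - <<'E'
from rig import readout, vision
import cv2,numpy as np
np.set_printoptions(precision=4,suppress=True)
for n in("top","side"):
    im=vision.grab_frame(n); cv2.imwrite(f"pics/{n}0.png",im[:,:,::-1])
    c=vision.calibration(n); print(n,np.array(c["K"]),c["xyz"],np.array(c["orientation"]))
s=readout.get_state(); print(s["position"],np.array(s["tool_rot"]),s["finger_gap"],s["time_s"])
E
```

```text
pics
top [[395.8942   0.     319.2971]
 [  0.     395.8942 195.8104]
 [  0.       0.       1.    ]] [0.33   0.0855 1.3322] [[ 0.0216 -0.9828  0.1832]
 [-0.9998 -0.0215  0.0024]
 [ 0.0016 -0.1832 -0.9831]]
side [[388.0446   0.     317.5409]
 [  0.     388.0446 197.0814]
 [  0.       0.       1.    ]] [ 1.3845 -0.2732  0.8477] [[ 0.438   0.5599 -0.7033]
 [ 0.8989 -0.2806  0.3365]
 [-0.009  -0.7796 -0.6262]]
[ 0.2401 -0.6307  0.218 ] [[ 0.9346  0.3558 -0.0003]
 [ 0.3558 -0.9346  0.001 ]
 [ 0.     -0.001  -1.    ]] 0.09301014389116649 0.1
```

View pics/top0.png

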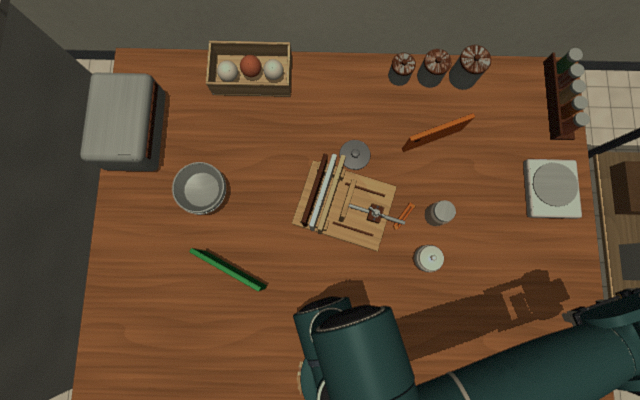

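View pics/side0.png

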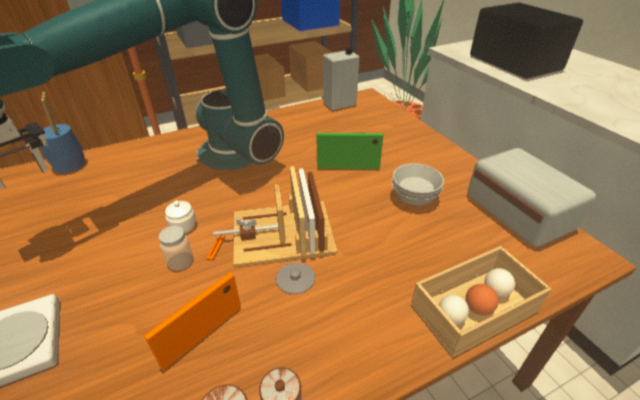

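Top view: the rack is at about (345,205), with its boards at (320,190) and the wing screw at (375,213). Side view: the rack is at (285,230). Possible confusions: the green board at (228,270) and the orange board at (438,132) in the top view are the board-shaped decoys. There is only one rack, fence and screw. I'll check it in one close crop.

```bash
python3 - <<'E'
import cv2,numpy as np
a=cv2.imread("pics/top0.png")[145:260,285:420]; b=cv2.imread("pics/side0.png")[160:270,205:345]
a=cv2.resize(a,(700,596),interpolation=cv2.INTER_CUBIC); cv2.imwrite("pics/ct.png",a)
b=cv2.resize(b,(750,589),interpolation=cv2.INTER_CUBIC); cv2.imwrite("pics/cs.png",b)
E
```

```text
(no output)
```

View pics/ct.png

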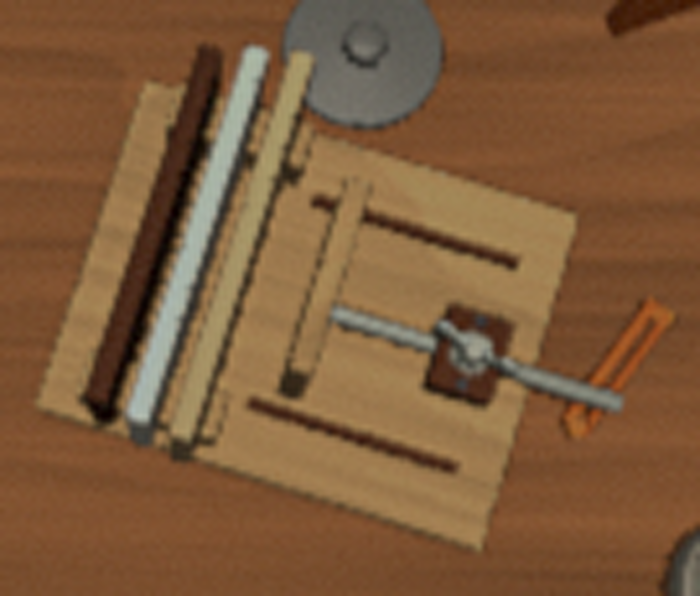

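View pics/cs.png

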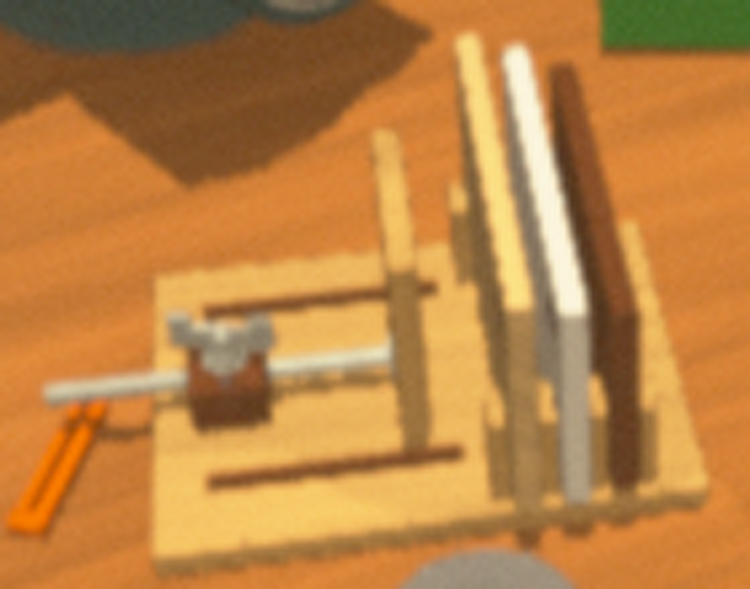

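Top crop: the fence top runs from (355,180) to (300,385), the hub is at (472,350), and the wing tips are at about (438,325) and (515,372). The orange clip is by the rod end at (610,370). The boards in order from the fence are plywood, white and dark, as described. Side crop: the wing tips are at (180,322) and (260,322).

```bash
cat > h.py <<'E'
import numpy as np
from rig import vision
C={n:vision.calibration(n) for n in("top","side")}
def proj(n,p):
    c=C[n]; q=(np.array(p)-c["xyz"])@np.array(c["orientation"]); u=q@np.array(c["K"]).T
    return u[...,:2]/u[...,2:]
def R2W(P,p):
    p=np.array(p,float); c,s=np.cos(P[2]),np.sin(P[2])
    return np.stack([P[0]+c*p[...,0]-s*p[...,1],P[1]+s*p[...,0]+c*p[...,1],p[...,2]],-1)
E
python3 - <<'E'
from h import *
from scipy.optimize import least_squares
T=lambda u:np.array(u)/np.array([700/135,596/115])+[285,145]
S=lambda u:np.array(u)/np.array([750/140,589/110])+[205,160]
z=.018
co=[(.115,-.13,z),(-.115,-.13,z),(-.115,.17,z),(.115,.17,z)]
ct=T([(577,212),(480,548),(38,403),(148,82)]); cs=S([(155,555),(157,275),(637,225),(705,488)])
def model(v):
    P=v[:3];q=v[3];w=v[4]
    f=[(.06,-.014+q,.148),(-.06,-.014+q,.148)]
    d=np.array([np.cos(w),-np.sin(w),0])*.027; a=np.array([0,-.085,.079]); 
    return [proj("top",R2W(P,co))-ct,proj("side",R2W(P,co))-cs,
     proj("top",R2W(P,f))-T([(370,182),(312,378)]),proj("side",R2W(P,f))-S([(390,274),(374,135)]),
     proj("top",R2W(P,[a+d,a-d]))-T([(515,372),(438,325)]) ,proj("side",R2W(P,[a+d,a-d]))-S([(180,322),(260,322)])]
for w0 in(.9,1.6,2.4):
  for sg in(1,):
    r=least_squares(lambda v:np.concatenate(model(v)).ravel(),[.5,0,-.3,.01,w0],x_scale=[.1,.1,.1,.01,.5],loss="soft_l1")
    print(r.cost,r.x.round(4))
print(np.concatenate(model(r.x)).round(2))
P=r.x[:3]
print(R2W(P,[(0,-.085,.079),(0,-.014+r.x[3],.148),(0,.046,.148)]).round(4))
E
```

```text
8.87009530663182 [ 0.5425 -0.0154 -0.2949  0.0239  1.8262]
8.870095306628937 [ 0.5425 -0.0154 -0.2949  0.0239  1.8262]
8.870095306747746 [ 0.5425 -0.0154 -0.2949  0.0239  1.8262]
[[ 0.42  0.03]
 [-0.23  0.16]
 [-1.23 -0.12]
 [-0.77 -1.51]
 [-1.43  0.03]
 [-1.02 -0.28]
 [-0.41 -0.73]
 [ 0.3  -0.43]
 [-0.26 -0.22]
 [-0.83 -1.11]
 [-0.65 -0.42]
 [-0.77 -0.23]
 [-0.18 -1.12]
 [ 0.23 -1.1 ]
 [-2.21 -1.81]
 [ 0.72 -0.75]]
[[ 0.5178 -0.0968  0.079 ]
 [ 0.5453 -0.006   0.148 ]
 [ 0.5558  0.0286  0.148 ]]
```

```bash
cat >> h.py <<'E'
P=np.array([.5428,-.0162,-.2949])   # rack pose after half-pixel crop correction (checked below)
def go(xy,z,ang,rack=True):
    """shift (cm, tool axes) and turn needed for TCP at rack xy, z, tool x at rack angle deg"""
    from rig import readout
    s=readout.get_state(); R=np.array(s["tool_rot"])
    d=(R2W(P,(*xy,z))-s["position"])@R*100
    cur=np.degrees(np.arctan2(R[1,0],R[0,0])-P[2])
    t=-np.radians((ang-cur+180)%360-180)
    p=np.array(s["position"]);c,sn=np.cos(P[2]),np.sin(P[2]);e=p[:2]-P[:2]
    print("shift",d.round(2),"turn",round(t,3),"| now rack",(np.array([c*e[0]+sn*e[1],-sn*e[0]+c*e[1],p[2]])*1000).round(1),"ang",cur.round(1),"F",np.round(s["ft_force"],1),"t",s["time_s"],"j6",round(s["joint_pos"][5],2))
E
python3 - <<'E'
import h
from h import *
from scipy.optimize import least_squares
T=lambda u:(np.array(u)+.5)/np.array([700/135,596/115])+[284.5,144.5]
S=lambda u:(np.array(u)+.5)/np.array([750/140,589/110])+[204.5,159.5]
z=.018
co=[(.115,-.13,z),(-.115,-.13,z),(-.115,.17,z),(.115,.17,z)]
ct=T([(577,212),(480,548),(38,403),(148,82)]); cs=S([(155,555),(157,275),(637,225),(705,488)])
hub=[(0,-.085,.072)]
def model(v):
    P=v[:3];q=v[3]
    f=[(.06,-.014+q,.148),(-.06,-.014+q,.148)]
    return [proj("top",R2W(P,co))-ct,proj("side",R2W(P,co))-cs,proj("top",R2W(P,hub))-T([(474,350)]),proj("side",R2W(P,hub))-S([(222,340)]),
     proj("top",R2W(P,f))-T([(370,182),(312,378)]),proj("side",R2W(P,f))-S([(390,274),(374,135)])]
r=least_squares(lambda v:np.concatenate(model(v)).ravel(),[.5,0,-.3,.01],x_scale=[.1,.1,.1,.01],loss="soft_l1")
print(r.cost,r.x.round(4),np.concatenate(model(r.x)).round(2).tolist())
h.P=r.x[:3]; h.go((0,-.018),.218,90)
E
```

```text
4.830436877568681 [ 0.5426 -0.0148 -0.2933  0.0234] [[0.59, 0.32], [0.04, 0.48], [-1.0, 0.34], [-0.64, -1.08], [-0.72, 0.43], [-0.47, 0.14], [0.12, -0.41], [0.97, -0.15], [0.38, -0.77], [-0.21, -2.49], [0.04, 0.19], [-0.46, -0.69], [-0.14, -0.05], [-0.33, 0.16]]
shift [ 49.08 -45.37   0.05] turn -0.914 | now rack [-111.5 -677.   218. ] ang 37.6 F [-0.4 -0.2 -0.9] t 0.1 j6 -0.04
```

```bash
sed -i 's/^P=.*/P=np.array([.5426,-.0148,-.2933])/' h.py
python3 -m crank '[255,4.09,-3.78,0,0,255,4.09,-3.78,0,0,255,4.09,-3.78,0,0,255,4.09,-3.78,0,0,255,4.09,-3.78,0,0,255,4.09,-3.78,0,0,255,4.09,-3.78,0,0,255,4.09,-3.78,0,0,255,4.09,-3.78,0,0,255,4.09,-3.78,0,0,255,4.09,-3.78,0,0,255,4.09,-3.78,0,0,255,0,0,0,-0.183,255,0,0,0,-0.183,255,0,0,0,-0.183,255,0,0,0,-0.183,255,0,0,0,-0.183,255,0,0,0,0]' 10
python3 -c "
from h import *
go((0,-.014),.125,90)"
```

```text
time_s: 2.35
position: [0.5373, -0.0322, 0.2184]
tool_rot: [[0.289, 0.957, -0.0], [0.957, -0.289, 0.0], [-0.0, -0.0, -1.0]]
ft_force: [-1.3, 0.2, -1.5]
finger_gap: 0.0003
grip_force: 0.0
shift [0.42 0.01 9.34] turn 0.0 | now rack [ -0.  -18.2 218.4] ang 90.0 F [-1.3  0.2 -1.5] t 2.35 j6 0.19
```

```bash

python3 -m crank '[255,0.4,0,3.1,0,255,0,0,3.1,0,255,0,0,3.1,0,255,0,0,0,0,255,1,0,0,0,255,1,0,0,0,255,0.6,0,0,0,255,0.6,0,0,0,255,0.6,0,0,0,255,0.4,0,0,0,255,0.3,0,0,0,255,0,0,0,0]'
python3 -c "
from h import *
go((0,.0385),.125,90)"
```

```text
time_s: 3.85
position: [0.5515, 0.0149, 0.1255]
tool_rot: [[0.288, 0.958, -0.0], [0.958, -0.288, 0.0], [0.0, -0.0, -1.0]]
ft_force: [0.0, 0.3, 0.7]
finger_gap: 0.0007
grip_force: 0.0
shift [0.75 0.01 0.05] turn 0.001 | now rack [-1.000e-01  3.100e+01  1.255e+02] ang 90.1 F [0.  0.3 0.7] t 3.85 j6 0.27
```

```bash

python3 -m crank '[255,0.2,0,0,0,255,0.2,0,0,0,255,0.15,0,0,0,255,0,0,0,0]' | grep -E "ft_|pos"
python3 -m crank '[255,0.15,0,0,0,255,0,0,0,0]'| grep -E "ft_|pos"
python3 -c "
from h import *
import cv2
go((0,.0385),.125,90)
a=vision.grab_frame('side')[160:270,205:345,::-1]
cv2.imwrite('pics/f1.png',cv2.resize(a,(750,589),interpolation=cv2.INTER_CUBIC))"
```

```text
position: [0.5529, 0.0195, 0.1255]
ft_force: [-3.7, -6.3, -0.2]
position: [0.5529, 0.0197, 0.1255]
ft_force: [-8.2, -17.3, 1.5]
shift [0.25 0.01 0.05] turn 0.001 | now rack [-1.000e-01  3.600e+01  1.255e+02] ang 90.0 F [ -8.2 -17.3   1.5] t 4.6 j6 0.28
```

View pics/f1.png

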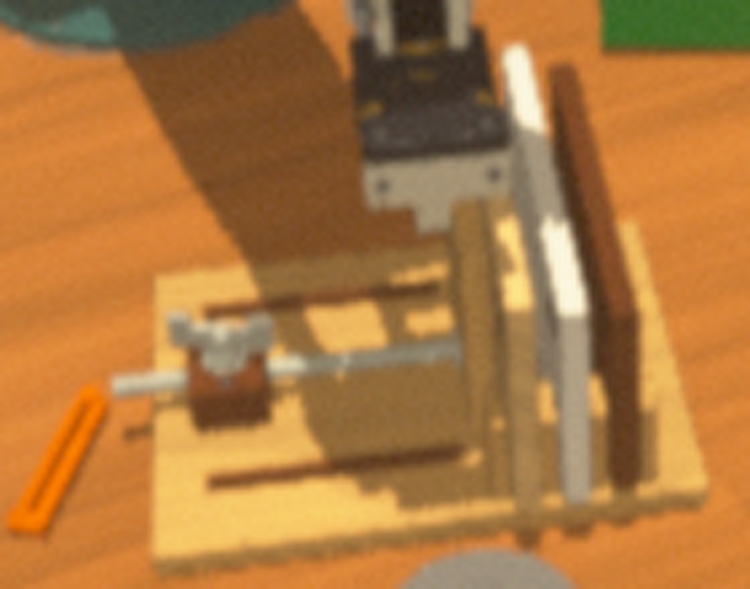

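The fence is home: the last push was stalled at 19 N, and the picture shows the fence edge at (470,205) up against board1. Next I'll back off and go to the start of the first screw stroke.

```bash
cat >> h.py <<'E'
def pose(phi,face,z,r=.029,off=.011):
    """target for finger trailing a wing at rack angle phi (deg); face +1 pushes with tool +x"""
    a=np.radians(phi);t=np.array([np.sin(a),-np.cos(a)])
    p=np.array([0,-.085])+r*np.array([np.cos(a),np.sin(a)])-off*t
    go(p,z,phi-90 if face>0 else phi+90)
E
python3 -m crank '[255,-1,0,0,0,255,-2,0,0,0,255,0,0,-4,0,255,0,0,-4,0,255,-4,0,0,0,255,-4,0,0,0,255,0,0,0,-0.183,255,0,0,0,-0.183,255,0,0,0,-0.183,255,0,0,0,-0.183,255,0,0,0,-0.183,255,0,0,0,-0.183,255,0,0,0,-0.183,255,0,0,0,-0.183,255,0,0,0,-0.183,255,0,0,0,-0.183,255,0,0,0,0]' |grep -E ft_
python3 -c "
from h import *
pose(-75,1,.067)
a=.153;c=np.array([1.1,2.9]);print(c-np.array([[np.cos(a),-np.sin(a)],[np.sin(a),np.cos(a)]])@c)"
```

```text
ft_force: [0.1, -0.4, 0.3]
shift [-0.78 -4.07 13.87] turn -0.003 | now rack [ 1.000e-01 -7.290e+01  2.057e+02] ang 194.8 F [ 0.1 -0.4  0.3] t 6.775 j6 -1.75
[ 0.45482078 -0.13376726]
```

```bash

python3 -m crank '[255,-0.78,-4.07,0,0,255,0,0,4.6,0,255,0,0,4.6,0,255,0,0,4.67,0,255,0,0,0,0]' |grep -E ft_
python3 -c "
from h import *
pose(-75,1,.067)"
python3 -m crank '[255,0.455,-0.134,0,0.153,255,0.455,-0.134,0,0.153,255,0.455,-0.134,0,0.153,255,0.455,-0.134,0,0.153,255,0.455,-0.134,0,0.153,255,0.455,-0.134,0,0.153,255,0.455,-0.134,0,0.153,255,0.455,-0.134,0,0.153,255,0,0,0,0]'
python3 -c "
from h import *
import cv2
pose(-145,1,.067)
a=vision.grab_frame('side')[160:270,205:345,::-1]
cv2.imwrite('pics/w1.png',cv2.resize(a,(750,589),interpolation=cv2.INTER_CUBIC))"
```

```text
ft_force: [0.1, 0.0, 0.6]
shift [-0.16 -0.07 -0.29] turn -0.005 | now rack [  16.4 -109.9   64.1] ang 194.7 F [0.1 0.  0.6] t 7.4 j6 -1.81
time_s: 8.52
position: [0.495, -0.1154, 0.0695]
tool_rot: [[-0.308, 0.951, 0.003], [0.951, 0.308, -0.001], [-0.002, 0.003, -1.0]]
ft_force: [1.5, -1.4, 1.2]
finger_gap: 0.0005
grip_force: 0.6
shift [ 0.01 -0.12  0.25] turn -0.005 | now rack [ -16.5 -110.1   69.5] ang 124.7 F [ 1.5 -1.4  1.2] t 8.525 j6 -0.59
```

View pics/w1.png

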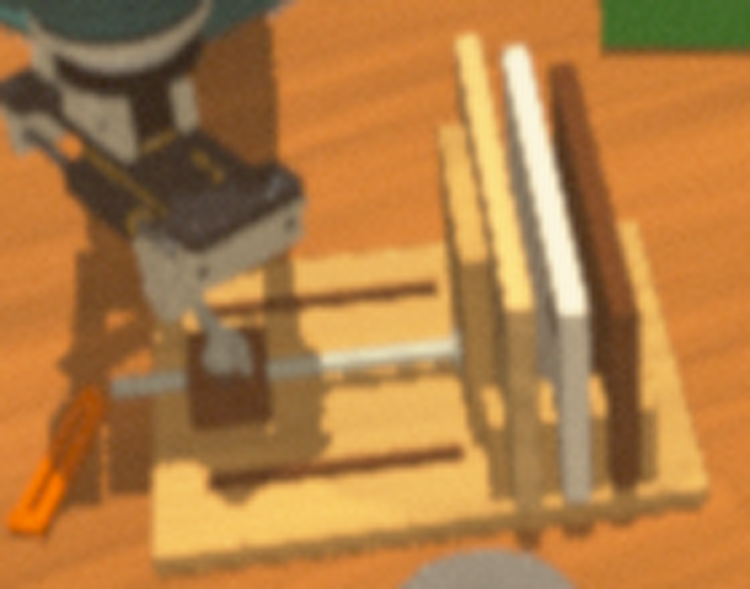

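The fence stays home at (455,130), away from the gripper, and the near wing tip has swung round to (240,365), so the screw turns. I'll finish stroke A.

```bash

python3 -m crank '[255,0.455,-0.134,0.1,0.153,255,0.455,-0.134,0.1,0.153,255,0.455,-0.134,0,0.153,255,0.455,-0.134,0,0.153,255,0,0,0,0]' |grep ft_
python3 -c "
from h import *
pose(-180,1,.067)"
python3 -m crank '[255,-1.5,0,0,0,255,-0.5,0,-4,0,255,0,0,-4,0,255,0,0,-3,0,255,0,0,0,0]'|grep ft_
python3 -c "
from h import *
pose(28,-1,.067)
a=vision.grab_frame('top'); import cv2
cv2.imwrite('pics/w2.png',cv2.resize(a[145:260,285:420,::-1],(700,596),interpolation=cv2.INTER_CUBIC))"
```

```text
ft_force: [-0.6, -0.3, 1.6]
shift [-0.07 -0.05 -0.11] turn -0.002 | now rack [-28.5 -95.3  65.9] ang 89.9 F [-0.6 -0.3  1.6] t 9.2 j6 0.05
ft_force: [-0.3, 0.3, -0.5]
shift [ 5.45  4.82 11.06] turn -0.491 | now rack [ -28.2 -116.1  177.4] ang 89.9 F [-0.3  0.3 -0.5] t 9.825 j6 0.0
```

View pics/w2.png

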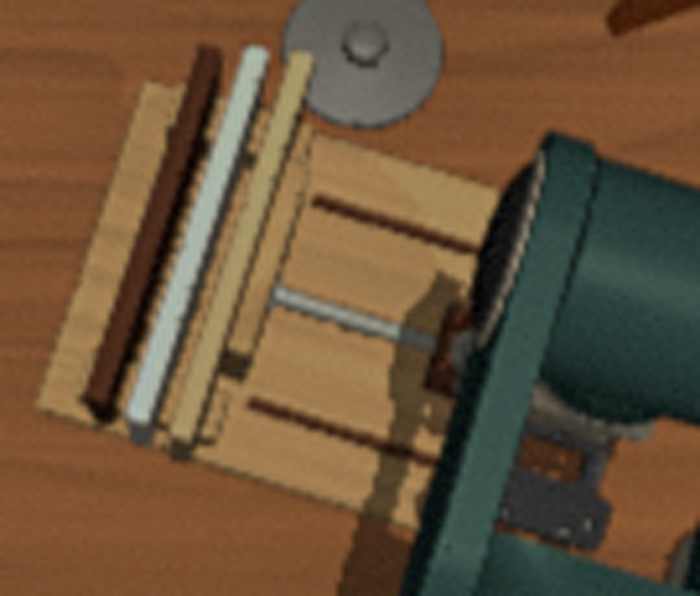

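The fence is flush at board1 (its edge runs along (310,140)-(235,365)). The screw is hidden by the wrist. Next is stroke B on the opposite wing.

```bash

python3 -m crank '[255,2.73,2.41,0,0,255,2.72,2.41,0,0,255,0,0,0,-0.164,255,0,0,0,-0.164,255,0,0,0,-0.163,255,0,0,3.7,0,255,0,0,3.7,0,255,0,0,3.6,0,255,0,0,0,0]' |grep ft_
python3 -c "
from h import *
import cv2
pose(28,-1,.067)
a=vision.grab_frame('side')[160:270,205:345,::-1]
cv2.imwrite('pics/w3.png',cv2.resize(a,(750,589),interpolation=cv2.INTER_CUBIC))"
```

```text
ft_force: [-1.0, -0.1, 1.1]
shift [-0.15  0.26 -0.56] turn -0.001 | now rack [ 17.4 -61.6  61.4] ang 117.9 F [-1.  -0.1  1.1] t 11.0 j6 -0.39
```

View pics/w3.png

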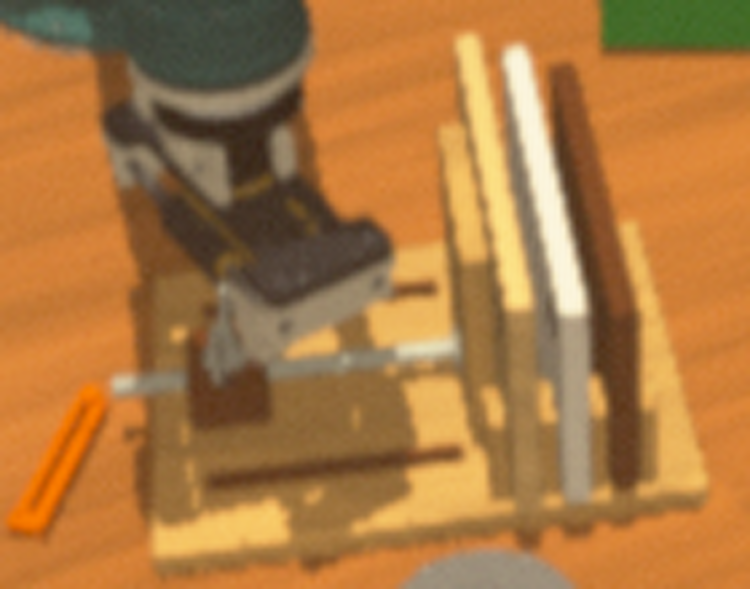

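The wing now points along +x, with its tip at (218,372), and the shut fingers are on its +y side at (255,355). I'll run stroke B.

```bash

python3 -m crank '[255,0,0.2,-0.3,0,255,-0.455,0.134,0,0.153,255,-0.455,0.134,0,0.153,255,-0.455,0.134,0,0.153,255,-0.455,0.134,0,0.153,255,-0.455,0.134,0,0.153,255,-0.455,0.134,0,0.153,255,-0.455,0.134,0,0.153,255,0,0,0,0]' |grep ft_
python3 -c "
from h import *
pose(-33.4,-1,.067)"
python3 -m crank '[255,-0.455,0.134,0,0.153,255,-0.455,0.134,0,0.153,255,-0.455,0.134,0,0.153,255,-0.455,0.134,0,0.153,255,-0.455,0.134,0,0.153,255,-0.455,0.134,0,0.153,255,0,0,0,0]' |grep ft_
python3 -c "
from h import *
pose(-86,-1,.067)"
```

```text
ft_force: [0.0, 0.4, 0.3]
shift [-0.21 -0.05  0.27] turn -0.001 | now rack [ 31.8 -90.3  69.7] ang 56.5 F [0.  0.4 0.3] t 12.175 j6 0.63
ft_force: [0.4, 0.0, 0.1]
shift [-0.11  0.16  0.19] turn 0.002 | now rack [  14.  -111.4   68.9] ang 4.1 F [0.4 0.  0.1] t 13.05 j6 1.51
```

```bash

python3 -m crank '[255,1.5,0,0,0,255,0.5,0,-4,0,255,0,0,-4,0,255,0,0,-3,0]'|grep ft_
python3 -m crank '[255,0,0,0,-0.18,255,0,0,0,-0.18,255,0,0,0,-0.18,255,0,0,0,-0.18,255,0,0,0,-0.18,255,0,0,0,-0.18,255,0,0,0,-0.18,255,0,0,0,-0.18,255,0,0,0,-0.18,255,0,0,0,-0.18,255,0,0,0,-0.18,255,0,0,0,-0.18,255,0,0,0,-0.18,255,0,0,0,-0.18,255,0,0,0,-0.18,255,0,0,0,-0.18,255,0,0,0,-0.18,255,0,0,0,-0.18,255,0,0,0,-0.18,255,0,0,0,-0.18]'|grep ft_
python3 -c "
from h import *
pose(-58,1,.067)
a=vision.grab_frame('side')[160:270,205:345,::-1]; import cv2
cv2.imwrite('pics/w4.png',cv2.resize(a,(750,589),interpolation=cv2.INTER_CUBIC))"
```

```text
ft_force: [-0.4, 0.0, 0.1]
ft_force: [0.9, -0.2, 0.5]
shift [ 0.53  1.03 11.1 ] turn -0.022 | now rack [  34.5 -109.9  178. ] ang -149.2 F [ 0.9 -0.2  0.5] t 16.05 j6 -2.09
```

View pics/w4.png

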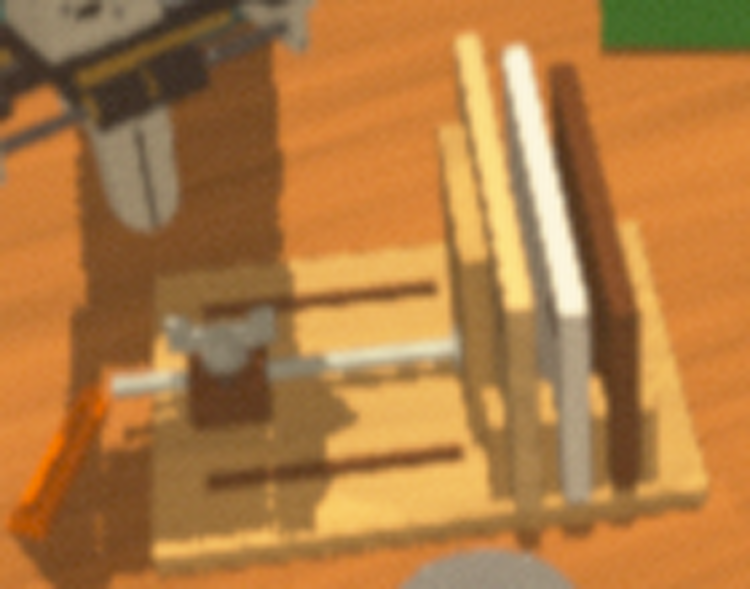

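Wing tips are now at (178,333) and (262,320), so the wings lie roughly along rack y as planned (w ≈ 4.7). Stroke C is the last one.

```bash

python3 -m crank '[255,0.53,1.03,0,0,255,0,0,3.8,0,255,0,0,3.8,0,255,0,0,3.3,0,255,0,0,0,0]' |grep ft_
python3 -c "
from h import *
pose(-58,1,.067)"
python3 -m crank '[255,0.455,-0.134,0,0.153,255,0.455,-0.134,0,0.153,255,0.455,-0.134,0,0.153,255,0.455,-0.134,0,0.153,255,0.455,-0.134,0,0.153,255,0.455,-0.134,0,0.153,255,0.455,-0.134,0,0.153,255,0.455,-0.134,0,0.153,255,0.455,-0.134,0,0.153,255,0.455,-0.134,0,0.153,255,0.455,-0.134,0,0.153,255,0,0,0,0]'|grep ft_
python3 -c "
from h import *
pose(-154.5,1,.067)"
```

```text
ft_force: [-0.6, 0.8, 0.2]
shift [-0.19 -0.13 -0.01] turn -0.034 | now rack [  22.4 -103.5   66.9] ang -150.0 F [-0.6  0.8  0.2] t 16.725 j6 -2.07
ft_force: [-0.7, -1.1, -0.1]
shift [-0.15 -0.04  0.39] turn -0.031 | now rack [ -21.7 -105.9   70.9] ang 113.7 F [-0.7 -1.1 -0.1] t 18.225 j6 -0.39
```

Now small steps up to the stop.

```bash

python3 -m crank '[255,0.455,-0.134,0.3,0.153,255,0.3,-0.1,0,0.1,255,0,0,0,0]'|grep ft_
python3 -m crank '[255,0.3,-0.1,0,0.1,255,0,0,0,0]'|grep ft_
python3 -m crank '[255,0.2,0,0,0.04,255,0,0,0,0]'|grep ft_
python3 -m crank '[255,0.15,0,0,0,255,0,0,0,0]'|grep ft_
python3 -c "
from h import *
pose(-180,1,.067)"
```

```text
ft_force: [-0.5, -1.3, 1.6]
ft_force: [0.4, -10.4, 2.0]
ft_force: [-6.5, -20.4, 3.9]
ft_force: [-8.8, -30.9, 4.5]
shift [ 0.1  -0.08 -0.01] turn 0.025 | now rack [-28.2 -97.   66.9] ang 91.4 F [ -8.8 -30.9   4.5] t 19.35 j6 0.02
```

The force climbed to 32 N with the finger stalled at the expected end angle, so that is the stop. I'll retreat and check.

```bash

python3 -m crank '[255,-1,0,0,0,255,-1.5,0,0,0,255,0,0,-4,0,255,0,0,-5,0,255,0,0,-5,0,255,-5,0,0,0,255,-5,0,0,0,255,-5,0,0,0,255,0,0,0,0,255,0,0,0,0]'|grep -E "ft_|pos"
python3 -c "
from h import *
import cv2
a=vision.grab_frame('side')[:,:,::-1]; t=vision.grab_frame('top')[:,:,::-1]
A=cv2.resize(a[160:300,130:345],(645,420)); B=cv2.resize(t[120:280,150:480],(330,160))
im=np.zeros((590,660,3),np.uint8); im[:420,:645]=A; im[425:585,:330]=B
cv2.imwrite('pics/end.png',im)"
```

```text
position: [0.4408, -0.2646, 0.206]
ft_force: [-0.1, 0.5, 0.0]
```

View pics/end.png

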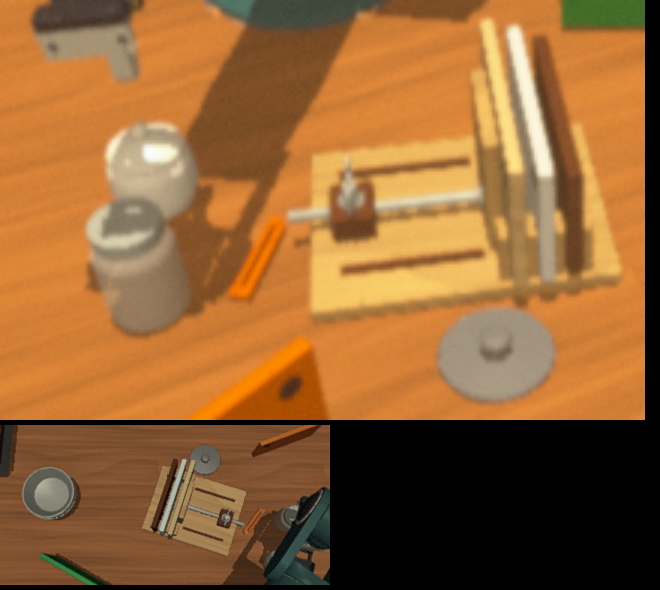

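The wings lie along rack x (seen end-on from (348,160) to (350,210)), and the fence is flush at (485,75). The boards are standing, the bystanders haven't moved, and the gripper is clear at (85,40).

```bash
python3 -c "
from rig import sign_off
print(sign_off())"
```

```text
the job is handed in; nothing more can be done
None
```

The fence was pushed home against the boards first, then the wing screw was turned clockwise to its stop in three fingertip strokes; the fingers are clear, nothing else looks moved in the last pictures, and the job is handed in (about 20 s used).

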